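# Refit the return spring and knob of a push-top chopper

### The arm

A 6-joint arm with a two-finger parallel gripper is mounted at the origin on a cart in front of the work surface, level with it; the furniture and walls round the work are solid. World frame = base frame: x ahead of the robot, y to its left, z up, the work surface at z = 0. Lengths are in m, angles in degrees, forces in N, time in s.
With the tool pointing down it reaches from about 0.4 to 0.825 m from the base axis. Payload 7 kg.
Tool frame: the origin (TCP) lies midway between the tips of the shut fingers; the grasp point (between the pads) lies ctrl.tcp_to_grasp behind it (ctrl.tcp_to_grasp is the distance from the TCP to the grasp point, in m); z points along the fingers, y is the line along which they close (so a half turn about z gives the same grasp; the last joint's range is limited). The gripper opens to 88 mm and grips with 3 to 60 N. Pads are 19 mm wide; open, the fingers measure 130 mm over their backs; the gripper's body (78 mm by 193 mm) begins 47 mm behind the grasp point.
Start: joints at [85.949, 20.546, 0.682, 0, -70.136, -16.507], TCP at [0.237, 0.632, 0.227] pointing down, gripper open.
Joint ranges: [-176.03, 176.03], [-82.01, 121.73], [-58.28, 71.71], [-173.87, 95.51], [-174.79, -0.11], [-173.66, 173.66]. Speed limits (degrees/s): [136.94, 136.94, 172.46, 180, 180, 180].

### API

Orientations are given as [roll, pitch, yaw] about the fixed x, y, z axes, in that order (R = Rz(yaw) Ry(pitch) Rx(roll)).
In Python, from plant import ctrl, imaging, close_job gives the robot as it stands.
- The arm moves only by the shell command python3 -m crank 'ROWS'. ROWS is JSON, a list of rows, each a list of 3 entries, a list of its own where there are three numbers: the shift along the world's x, y, z in m, then the turn, a rotation vector about the world's x, y, z in degrees, then the opening, from -1 (shut) to 1 (fully open), so that 0 is half open. A call has 1 to 12 rows; each row shifts and turns the commanded pose from where the row before left it; what a row does not reach is not made up. A row lasts 1/10 s, in which the tool goes at most 50 mm and 8.59 degrees, less where a joint would pass 70% of its speed; a pose out of reach is approached as far as the arm can. A call is refused whole if a number of a shift passes 0.05 or a number of a turn 8.59, either way. A call with a gripper value outside its range is refused whole. The fingers move at their own pace and stop on an object; the grip force is fixed at half the most. Time passes only in rows, so rows that do not move let the fingers close. It gives the time, the measured TCP pose, the force, the opening and the grip force at its end, in the units of the state.
- ctrl.get_obs(): the state, without advancing time (a new reading comes with each control period).
- imaging.snapshot(name): name is "scene" or "top"; returns (picture, depth): 400x640x3 uint8, blue, green, red; 400x640 float32, m along the optical axis (not along the pixel's ray), 0 where there is no reading.
- imaging.camera_model(name): a dict with "mtx" (3x3 intrinsics, pixels), "D" ([k1, k2, p1, p2, k3] as OpenCV has them; the pictures are not rectified), "R" (3x3) and "t" (3): a world point X has camera coordinates R X + t. Camera axes: x right, y down, z forward; pixel columns grow to the right and rows downward; lengths in m; the calibration is good to about 2 mm. A picture is of the moment at which its call begins. camera_model takes no time and is no camera call.
- close_job(): hands the job in; it is judged then, once.
The state is a dict: "clock": time; "joint_pos": joint angles; "qvel": joint speeds; "tau": joint torques, N m; "tool_pos": TCP position; "orientation": TCP orientation; "force": force on the tool from outside, world axes, zero at the start; "moment": the same for the moment, N m; "opening": finger opening in m; "gripper_force": force on a finger pad.
Only numpy, scipy, OpenCV 4.12 (cv2) and the standard library are available. Lean on these libraries where they do the work, as an engineer would, in place of code of your own. Each camera call takes 0.05 s, during which the arm holds its last target. There are 200 camera calls.

### The job

Put the washed chopper back together: thread the coil spring, black collar uppermost, down over the chopper's upright rod until its lowest coil sits flat on the drum, twisting it slightly wherever it snags on the brass guide collars. Then set the red knob on the rod end so that it rests level on the spring, and let go. Be gentle: never force the spring or the knob, and do not disturb the things standing around.

Things in the scene. Friction and masses are not known exactly. Their poses are not given: they have to be found in the camera images.
- chopper: The chopper body, fixed: white plastic drum, 113 mm across and 40 mm high, with an upright steel rod, 14 mm in diameter, at its centre, 95 mm tall above the drum, the last 5 mm coned to 8 mm. Two brass guide collars sit round the rod. Origin: centre of the drum's underside; z up along the rod.
- seat (a point): Point on the drum's top at the rod's axis, 40 mm above the chopper's origin, where the spring's underside must end; axes as the chopper's.
- rod_end (a point): Centre of the rod's top end, 95 mm above the seat.
- upper_guide (a point): Centre of the top face of the upper brass collar, 54 mm above the seat. The collar is 24 mm across and 6 mm thick, with two opposite notches 7.5 mm wide right through it, down to the rod. The line of its notches lies up to 0.9 rad either way from the chopper's x axis; it is not measured: find it by feel or sight. It turns on the rod only stiffly (0.08 N m).
- lower_guide (a point): Centre of the top face of the lower brass collar, 28 mm above the seat. Same make as the upper collar, with two opposite notches whose line also lies up to 0.9 rad either way from the chopper's x axis, at an angle of its own that is not measured.
- spring: Loose compression spring (75 g), upright, 80 mm high: steel coils 34 mm outside, 28 mm inside, with a black grip collar on top. Origin: centre of the lowest coil's underside; z up along the spring. It shortens lengthwise at about 500 N/m, by 28 mm at most, and does not yield in twist. More than 20 N against the chopper would bend it.
- crimps (a point): On the spring's axis, 2 mm above its underside. Here the lowest coil has two opposite inward crimps, at +x and -x of the spring's frame: flattened, 4 mm wide and 4 mm high, ending 8 mm from the axis. They clear the bare rod, but go past a brass collar only through its two notches (line of crimps within about 0.15 rad of the line of notches).
- grip_collar (a point): Centre of the spring's black grip collar, 71 mm above the spring's underside when relaxed. Eight-sided, 38 mm across flats, 18 mm high, with a 26 mm hole; two of the flats face +y and -y of the spring's frame. Axes as the spring's.
- knob: Loose red knob (about 80 g), eight-sided, 40 mm across flats (two face +y and -y), 38 mm high, with a domed top 41 mm across from 26 mm up. Origin: centre of its flat underside, z up; blind bore there, 17 mm in diameter, 26 mm deep. Fitted, it encloses the rod end and rests on the spring's collar, 78 mm above the seat. Press it with no more than 15 N.
- ketchup: Bystander: squeeze bottle with a tan cap, 52x82x180 mm, origin at the centre of its underside.
- mug: Bystander: green and white mug, 78x109x101 mm, origin at the centre of its underside.
- tin: Bystander: low round tin, 86 mm across and 40 mm high, origin at the centre of its underside.
- mill_1: Bystander: wooden pepper mill, 58x58x170 mm, origin at the centre of its underside.
Not all that is in view belongs to the job. Leave any orange or purple look-alike of the chopper alone.

How it is judged:
By the outcome, as a careful person would: the job done as asked, in the order asked, and still so for the second after the job is handed in, with the robot touching nothing.
It also fails if it takes over 72 s, if anything falls off the work surface, if the arm or the gripper's body presses on something with over 40 N, if the wrist force passes 120 N, or if a joint passes its speed limit or range.

## Working session

There is one attempt and no reset: what is moved stays moved. The work goes in short steps, Python scripts to look and compute and a shell command to move; the robot and the scene stay as the last step left them, time stands still between calls to the robot, and variables do not carry over. Pictures are saved under pics/ and viewed, at most 10 in all, crops included, and the job is handed in when it is done.

```bash
ls; mkdir -p pics
python3 - <<'E'
from plant import ctrl, imaging
import cv2, numpy as np
print(ctrl.get_obs(), ctrl.tcp_to_grasp)
for n in("scene","top"):
    im,d=imaging.snapshot(n); cv2.imwrite(f"pics/{n}0.png",im); np.save(f"pics/{n}0.npy",d)
    m=imaging.camera_model(n); print(n,np.round(m["mtx"],1),m["D"],-m["R"].T@m["t"],m["R"])
E
```

```text
pics
{'clock': 0.0, 'joint_pos': array([ 8.59480100e+01,  2.05896566e+01,  6.36065488e-01, -1.93533509e-02,
       -7.01350529e+01, -1.65054684e+01]), 'qvel': array([-0.12825038, -0.08800453,  0.04392346,  0.00633087,  0.02140393,
        0.0521774 ]), 'tau': array([-7.25881928e-04, -5.82723427e+01,  2.93059802e+01,  6.99738532e+00,
        6.89040593e-03, -1.66713940e-04]), 'tool_pos': array([0.23689969, 0.63156806, 0.22566257]), 'orientation': array([ 1.79909839e+02, -7.74272861e-03, -2.05640427e+01]), 'force': array([-0.24822139,  0.28437781,  0.02445914]), 'moment': array([-0.00821599,  0.00528688,  0.05013818]), 'gripper_force': 0.0, 'opening': 0.08772874915218663} 0.0188
scene [[378.9   0.  321.4]
 [  0.  378.9 203.9]
 [  0.    0.    1. ]] [-0.04351834  0.          0.          0.          0.        ] [0.1018675  0.54308157 0.74256667] [[-0.8253757  -0.5642867  -0.01831566]
 [-0.35470655  0.54351835 -0.76077005]
 [ 0.43924732 -0.62142443 -0.64876303]]
top [[423.2   0.  323.8]
 [  0.  423.2 199.1]
 [  0.    0.    1. ]] [-0.06381038  0.          0.          0.          0.        ] [ 0.33078747 -0.05246779  1.19309581] [[ 2.53426150e-02 -9.99678752e-01  3.81016329e-04]
 [-9.80227424e-01 -2.49243259e-02 -1.96298178e-01]
 [ 1.96244615e-01  4.60122650e-03 -9.80544175e-01]]
```

View pics/scene0.png

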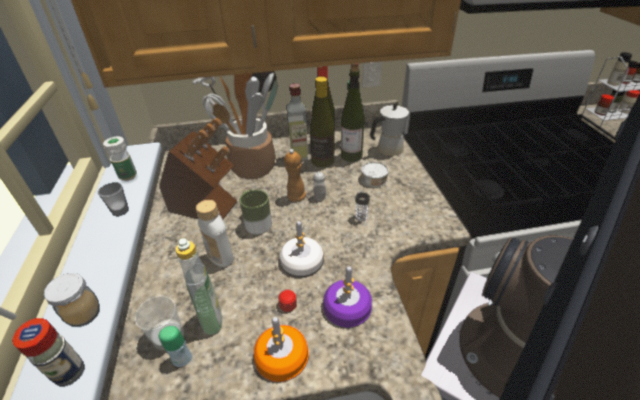

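View pics/top0.png

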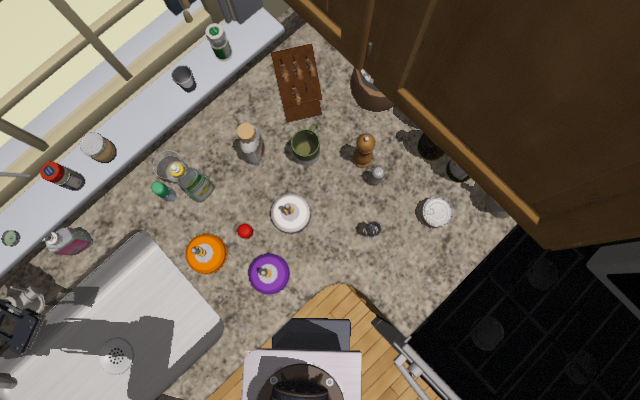

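The scene view shows the white chopper drum at (301,257), the red knob at (287,299) and a dark-topped spring at about (362,208), with the tin behind it. In the top view they are at (291,213), (245,231) and (370,229). I'll zoom in on these and measure.

```bash
cat > h.py <<'E'
import numpy as np, cv2
from plant import imaging
def ray(n,uv):
    m=imaging.camera_model(n); K=m["mtx"];D=np.array(m["D"])
    p=cv2.undistortPoints(np.array(uv,float).reshape(-1,1,2),K,D)[:,0]
    d=np.c_[p,np.ones(len(p))]@m["R"]; return -m["R"].T@m["t"],d
def onplane(n,uv,z):
    c,d=ray(n,uv); return c+d*((z-c[2])/d[:,2])[:,None]
def cross(uva,uvb,a="scene",b="top"):
    c1,d1=ray(a,[uva]);c2,d2=ray(b,[uvb]);d1,d2=d1[0],d2[0]
    s=np.linalg.lstsq(np.c_[d1,-d2],c2-c1,rcond=None)[0]
    p,q=c1+s[0]*d1,c2+s[1]*d2; return (p+q)/2,np.linalg.norm(p-q)
def proj(n,X):
    m=imaging.camera_model(n)
    return cv2.projectPoints(np.array(X,float).reshape(-1,3),cv2.Rodrigues(m["R"])[0],m["t"],m["mtx"],np.array(m["D"]))[0][:,0]
def pts(n,d):
    v,u=np.mgrid[0:400,0:640]; c,r=ray(n,np.c_[u.ravel(),v.ravel()])
    return (c+r*d.ravel()[:,None]).reshape(400,640,3)
E
python3 - <<'E'
from h import *
s=cv2.imread("pics/scene0.png");t=cv2.imread("pics/top0.png")
a=cv2.resize(s[180:320,260:400],(560,560)[::-1],interpolation=cv2.INTER_CUBIC)
b=cv2.resize(t[160:260,230:400],None,fx=3.2,fy=3.2,interpolation=cv2.INTER_CUBIC)
a=cv2.resize(s[185:315,270:400],(400,400),interpolation=cv2.INTER_CUBIC)
b=cv2.resize(t[170:270,230:410],(400,222),interpolation=cv2.INTER_CUBIC)
c=np.zeros((400,800,3),np.uint8);c[:,:400]=a;c[:222,400:]=b
cv2.imwrite("pics/crop0.png",cv2.resize(c,(800,400)))
for n,im in(("scene",s),("top",t)):
    P=pts(n,np.load(f"pics/{n}0.npy"));h=cv2.cvtColor(im,cv2.COLOR_BGR2HSV)
    w=(h[...,1]<40)&(h[...,2]>150)&(abs(P[...,2]-.04)<.012)&(P[...,0]>.2)&(abs(P[...,1])<.3)
    k,l,st,ce=cv2.connectedComponentsWithStats(w.astype(np.uint8))
    for i in range(1,k):
        if st[i,4]>60: print(n,"white",st[i],P[l==i].min(0),P[l==i].max(0),P[l==i].mean(0))
    r=(h[...,1]>150)&((h[...,0]<6)|(h[...,0]>174))&(P[...,2]>0.005)&(P[...,2]<.06)&(abs(P[...,1])<.3)
    print(n,"red",r.sum(),P[r].min(0),P[r].max(0),np.median(P[r],0))
    g=(P[...,2]>.05)&(P[...,2]<.1)&(h[...,2]<70)&(abs(P[...,1]+.15)<.12)&(abs(P[...,0]-.4)<.15)
    print(n,"dark",g.sum(),P[g].min(0),P[g].max(0),np.median(P[g],0))
E
```

```text
scene white [280 237  43  34 964] [ 0.46691181 -0.006443    0.02800398] [0.57335311 0.09964042 0.05118645] [0.51212525 0.0547747  0.03839672]
scene white [342 289  17  16 140] [0.32691551 0.07312725 0.03750403] [0.35260191 0.1235481  0.04404086] [0.33932757 0.09785482 0.04059731]
scene white [273 336  19  21 191] [0.37751735 0.25157595 0.03645991] [0.40642765 0.29970216 0.04359923] [0.39018493 0.2753185  0.04045666]
scene red 274 [0.4470331  0.15482979 0.00603699] [0.48361052 0.19111663 0.04077253] [0.46045035 0.17765423 0.03474915]
scene dark 80 [ 0.45679595 -0.1996049   0.06584892] [ 0.49001664 -0.16082719  0.08206492] [ 0.47450757 -0.17345211  0.0732654 ]
top white [272 194  38  38 989] [ 0.4706068  -0.00711055  0.02804085] [0.57560107 0.09550706 0.04941537] [0.51974331 0.04291849 0.03920249]
top white [195 244  18  18 167] [0.38148063 0.25197722 0.03548756] [0.42791296 0.29994573 0.04672844] [0.40273517 0.27213731 0.0412044 ]
top white [259 264  18  19 179] [0.33076194 0.07516807 0.03525367] [0.37911565 0.12170599 0.04800539] [0.35338366 0.09527966 0.0416506 ]
top red 175 [ 0.19344006 -0.29563195  0.00582739] [0.69791976 0.18883843 0.04607336] [0.46769311 0.16699814 0.03578884]
top dark 82 [ 0.45997033 -0.19857365  0.06500258] [ 0.49541061 -0.16085524  0.08572816] [ 0.47898269 -0.17948225  0.08003394]
```

View pics/crop0.png

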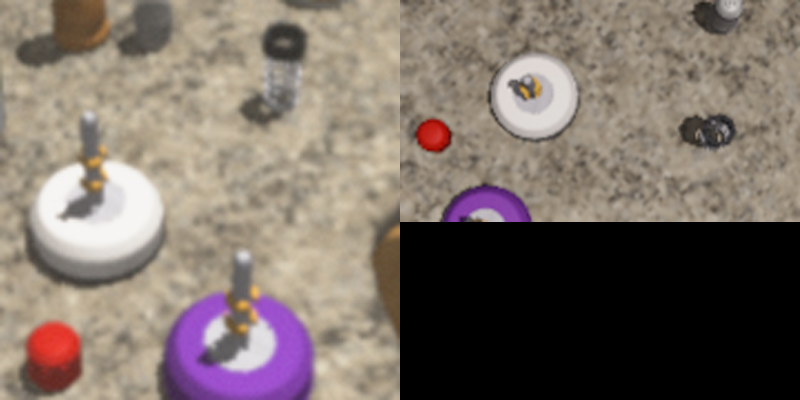

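The crop shows the white drum with its rod and brass collars, with the rod tip at about (88,118) in the crop. The spring is upright with its black ring on top at about (285,40), and the knob is upright at about (53,350). I'll refine the centres and read the notch angles from the brass pixels.

Run:
```python
from h import *
for n in("scene","top"):
    im=cv2.imread(f"pics/{n}0.png");d=np.load(f"pics/{n}0.npy");P=pts(n,d);h=cv2.cvtColor(im,cv2.COLOR_BGR2HSV)
    # drum: white blob ellipse at max-width plane
    near=np.hypot(P[...,0]-.522,P[...,1]-.0455)
    top=(abs(P[...,2]-.04)<.004)&(near<.06)&(h[...,1]<60)
    q=P[top][:,:2]; (c,r)=cv2.minEnclosingCircle(q.astype(np.float32)); print(n,"drum top",c,r)
    rod=(P[...,2]>.105)&(P[...,2]<.145)&(near<.03); q=P[rod]; print(n,"rod",len(q),q.mean(0),q[:,2].max(),np.c_[np.where(rod)[1],np.where(rod)[0]].mean(0))
    br=(h[...,0]>8)&(h[...,0]<28)&(h[...,1]>110)&(h[...,2]>90)&(near<.04)
    v,u=np.where(br)
    for z0,nm in((.094,"up"),(.068,"low")):
        X=onplane(n,np.c_[u,v],z0)-[.522,.0455,0]
        for a,b,x,s in zip(u,v,X,h[v,u]):
            if np.hypot(*x[:2])<.016: print(nm,a,b,np.round(np.hypot(*x[:2])*1e3,1),round(np.degrees(np.arctan2(x[1],x[0]))),s,round(float(P[b,a,2]),3))
    k=(P[...,2]>.06)&(P[...,2]<.1)&(np.hypot(P[...,0]-.476,P[...,1]+.18)<.04)
    v,u=np.where(k); hull=cv2.convexHull(np.c_[u,v].astype(np.float32))
    X=P[k&(P[...,2]>.074)][:,:2].astype(np.float32);print(n,"spring ring",cv2.minEnclosingCircle(X),X.min(0),X.max(0))
    k=(P[...,2]>.008)&(P[...,2]<.06)&(np.hypot(P[...,0]-.466,P[...,1]-.172)<.04)&(h[...,1]>120)
    X=P[k][:,:2].astype(np.float32);print(n,"knob",cv2.minEnclosingCircle(X),X.min(0),X.max(0))
```

```text
scene drum top (0.519893229007721, 0.04667462036013603) 0.051136117428541183
scene rod 66 [0.51867068 0.04806338 0.12269524] 0.13733590585068645 [298.77272727 227.10606061]
up 303 233 10.8 -117 [ 19 127 211] 0.094
up 303 234 9.8 -136 [ 18 133 194] 0.092
up 303 235 9.9 -156 [ 18 112 161] 0.09
up 300 236 5.6 152 [ 17 112 161] 0.096
up 301 236 7.1 170 [ 18 132 190] 0.095
up 302 236 9.0 -180 [ 18 121 184] 0.093
up 297 237 9.3 96 [ 19 116 117] 0.094
up 298 237 8.5 111 [ 18 132 139] 0.095
up 299 237 8.3 127 [ 18 146 187] 0.093
up 300 237 8.8 143 [ 19 154 202] 0.093
up 301 237 9.9 156 [ 19 157 211] 0.095
up 302 237 11.3 166 [ 18 126 197] 0.095
up 298 238 11.7 115 [ 19 136 142] 0.093
up 299 238 11.6 127 [ 18 154 177] 0.093
up 300 238 12.0 138 [ 19 154 187] 0.093
up 299 239 15.0 127 [ 17 118 134] 0.09
low 298 238 14.6 -37 [ 19 136 142] 0.093
low 299 238 14.0 -47 [ 18 154 177] 0.093
low 300 238 13.8 -57 [ 19 154 187] 0.093
low 299 239 10.6 -45 [ 17 118 134] 0.09
low 303 241 8.9 -123 [ 18 118 205] 0.07
low 300 244 6.8 135 [ 18 136 185] 0.068
low 301 244 7.7 153 [ 18 136 200] 0.068
low 302 244 9
[... 2929 characters left out ...]
ow 290 211 2.7 -113 [ 17 112 128] 0.098
low 291 211 5.2 -100 [ 20 161 169] 0.094
low 292 211 7.9 -96 [ 20 173 184] 0.064
low 285 212 11.7 111 [ 17 125 126] 0.097
low 286 212 9.2 116 [ 20 168 196] 0.092
low 287 212 6.8 126 [ 20 169 177] 0.093
low 291 212 6.4 -125 [ 20 162 172] 0.09
low 286 213 10.6 130 [ 19 148 172] 0.068
low 287 213 8.6 141 [ 20 168 178] 0.094
low 288 213 7.2 158 [ 16 130 120] 0.063
low 291 213 8.4 -140 [ 19 119 189] 0.067
top spring ring ((0.47727006673812866, -0.17963925004005432), 0.019868364557623863) [ 0.45760408 -0.19857365] [ 0.49541062 -0.16085523]
top knob ((0.4689180254936218, 0.17069755494594574), 0.0205264650285244) [0.4491612  0.15137687] [0.48789504 0.18883844]
```

```bash
python3 -m crank '[[[0.014,-0.0475,0],[0,0,-6],1],[[0.014,-0.0475,0],[0,0,-6],1],[[0.014,-0.0475,0],[0,0,-6],1],[[0.014,-0.0475,0],[0,0,-6],1],[[0.014,-0.0475,0],[0,0,-6],1],[[0.014,-0.0475,0],[0,0,-6],1],[[0.014,-0.0475,0],[0,0,-6],1],[[0.014,-0.0475,0],[0,0,-6],1],[[0.014,-0.0475,0],[0,0,-6],1],[[0.014,-0.0475,0],[0,0,-6],1],[[0.014,-0.0475,0],[0,0,-6],1],[[0.014,-0.0475,0],[0,0,-6],1]]'
```

```text
clock: 1.3
tool_pos: [0.4049, 0.06, 0.2268]
orientation: [-180.0, 0.0, -92.8]
force: [1.3, 0.7, 0.1]
opening: 0.0879
gripper_force: 0.0
```

```bash
python3 -m crank '[[[0.0142,-0.046,-0.012],[0,0,-5],1],[[0.0142,-0.046,-0.012],[0,0,-5],1],[[0.0142,-0.046,-0.012],[0,0,-5],1],[[0.0142,-0.046,-0.012],[0,0,-5],1],[[0.0142,-0.046,-0.012],[0,0,-5],1],[[0,-0.010,-0.03],[0,0,0],1],[[0,0,-0.035],[0,0,0],1],[[0,0,-0.03],[0,0,0],1],[[0,0,-0.019],[0,0,0],1],[[0,0,0],[0,0,0],1]]'
python3 - <<'E'
from h import *
from plant import ctrl
o=ctrl.get_obs(); print(o["joint_pos"].round(1),o["tool_pos"],o["force"])
E
```

```text
clock: 2.3
tool_pos: [0.4737, -0.178, 0.0498]
orientation: [179.7, -0.1, -117.6]
force: [0.0, -0.7, -0.2]
opening: 0.0874
gripper_force: 0.0
[  1.7  16.  -32.9  -0.  -41.5 -29.2] [ 0.47365119 -0.17804919  0.04981312] [ 0.01628546 -0.74849021 -0.1824998 ]
```

```bash
python3 -m crank '[[[0.002,-0.002,0.002],[0,0,0],0.3],[[0,0,0],[0,0,0],-0.2],[[0,0,0],[0,0,0],-1],[[0,0,0],[0,0,0],-1],[[0,0,0],[0,0,0],-1],[[0,0,0],[0,0,0],-1]]'
python3 - <<'E'
from h import *
for n in("scene","top"):
    im,d=imaging.snapshot(n); cv2.imwrite(f"pics/{n}1.png",im)
s=cv2.imread("pics/scene1.png")[150:280,280:440];t=cv2.imread("pics/top1.png")[170:300,300:460]
cv2.imwrite("pics/crop1.png",np.hstack([cv2.resize(s,(400,325),interpolation=2),cv2.resize(t,(400,325),interpolation=2)]))
E
```

```text
clock: 2.9
tool_pos: [0.4781, -0.18, 0.0549]
orientation: [-180.0, 0.0, -117.6]
force: [0.3, -0.3, 0.1]
opening: 0.0452
gripper_force: 0.0
```

View pics/crop1.png

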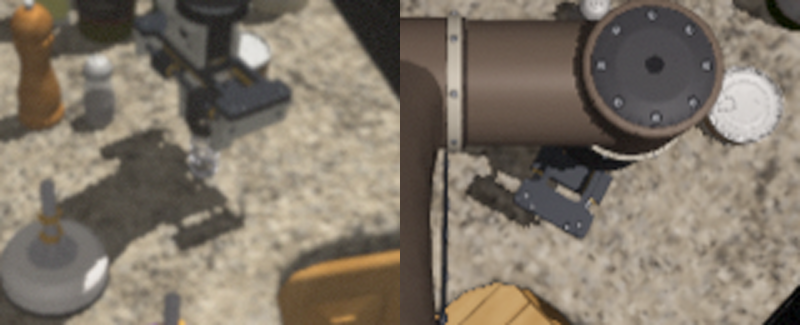

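The fingers are round the black collar, at (205,110) in the left crop, but not yet shut.

```bash
python3 -m crank '[[[0,0,0],[0,0,0],-1],[[0,0,0],[0,0,0],-1],[[0,0,0],[0,0,0],-1]]'
python3 - <<'E'
from plant import ctrl
for i in range(2):
    o=ctrl.get_obs(); print(o["tool_pos"],o["orientation"],o["force"],o["moment"],o["opening"],o["gripper_force"])
E
```

```text
clock: 3.3
tool_pos: [0.478, -0.18, 0.0545]
orientation: [180.0, -0.0, -117.6]
force: [-0.4, -0.6, 0.2]
opening: 0.0377
gripper_force: 30.0
[ 0.47803914 -0.18001134  0.05452691] [ 1.79996344e+02 -1.79245444e-03 -1.17558071e+02] [-0.3812274  -0.59016225  0.18749287] [ 0.14708474 -0.06130497  0.01880156] 0.037737825912164895 29.99995233665686
[ 0.47803914 -0.18001134  0.05452691] [ 1.79996344e+02 -1.79245444e-03 -1.17558071e+02] [-0.3812274  -0.59016225  0.18749287] [ 0.14708474 -0.06130497  0.01880156] 0.037737825912164895 29.99995233665686
```

```bash
python3 -m crank '[[[0,0,0.05],[0,0,0],-1],[[0,0,0.05],[0,0,0],-1],[[0,0,0.05],[0,0,0],-1],[[0.0085,0.0453,0],[0,0,0],-1],[[0.0085,0.0453,0],[0,0,0],-1],[[0.0085,0.0453,0],[0,0,0],-1],[[0.0085,0.0453,0],[0,0,0],-1],[[0.0085,0.0453,0],[0,0,0],-1],[[0,0,0],[0,0,0],-1],[[0,0,0],[0,0,0],-1]]'
python3 - <<'E'
from h import *
from plant import ctrl
for n in("scene","top"):
    im,d=imaging.snapshot(n); cv2.imwrite(f"pics/{n}2.png",im); np.save(f"pics/{n}2.npy",d)
o=ctrl.get_obs(); print(o["tool_pos"],o["orientation"],o["force"],o["moment"],o["joint_pos"].round(1))
s=cv2.imread("pics/scene2.png")[170:290,240:360];t=cv2.imread("pics/top2.png")[150:270,230:350]
cv2.imwrite("pics/crop2.png",np.hstack([cv2.resize(s,(400,400),interpolation=2),cv2.resize(t,(400,400),interpolation=2)]))
E
```

```text
clock: 4.3
tool_pos: [0.5202, 0.0475, 0.2041]
orientation: [180.0, -0.0, -117.4]
force: [1.5, -1.1, -1.3]
opening: 0.0378
gripper_force: 30.0
[0.52010235 0.04595036 0.20429108] [ 1.79968390e+02 -3.58647380e-02 -1.17566965e+02] [-0.46118525  0.03618567 -0.59461669] [ 0.09875977 -0.06569282  0.03787971] [ 26.6   7.1 -20.3  -0.  -62.6 -54.2]
```

View pics/crop2.png

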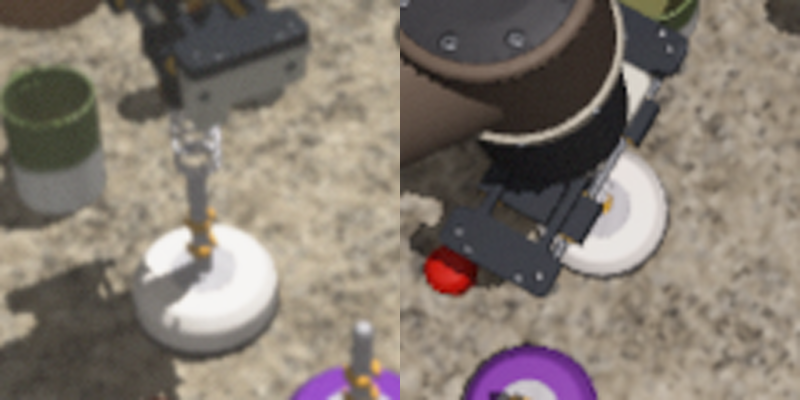

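The left crop shows the spring's lowest coil at about (197,165), directly over the rod, which runs from (196,170) to (203,245). I'll measure the offset between them from the same view.

Run:
```python
from h import *
im=cv2.imread("pics/scene2.png");d=np.load("pics/scene2.npy");P=pts("scene",d)
tcp=np.array([.5201,.0460]); rod=np.array([.5205,.0465])
for v in range(204,246,2):
    row=P[v,285:320]; ok=(np.hypot(row[:,0]-.5205,row[:,1]-.0465)<.021)&(row[:,2]>.085)&(row[:,2]<.185)
    if ok.sum()<2: continue
    u=np.where(ok)[0]+285; 
    print(v,u.min(),u.max(),(u.min()+u.max())/2, row[ok].mean(0).round(4), row[ok][:,2].min().round(3))
for z in(.1,.12,.135,.15,.16,.17): print(z,proj("scene",[[*rod,z]]).round(1),proj("scene",[[*tcp,z]]).round(1))
```

```text
206 293 294 293.5 [0.533  0.0438 0.1786] 0.177
208 291 305 298.0 [0.5237 0.0464 0.1789] 0.176
210 292 305 298.5 [0.516  0.0443 0.175 ] 0.166
212 292 305 298.5 [0.5151 0.0472 0.1715] 0.155
214 292 305 298.5 [0.5182 0.0464 0.1633] 0.152
216 292 306 299.0 [0.5131 0.0498 0.1623] 0.154
218 292 306 299.0 [0.5112 0.0518 0.1585] 0.152
220 293 305 299.0 [0.5104 0.0527 0.1534] 0.148
222 296 302 299.0 [0.509  0.0573 0.1515] 0.149
224 296 301 298.5 [0.5188 0.048  0.1327] 0.131
226 296 301 298.5 [0.5183 0.0491 0.1274] 0.126
228 296 301 298.5 [0.5188 0.0491 0.1206] 0.118
230 297 301 299.0 [0.5181 0.0487 0.114 ] 0.113
232 296 303 299.5 [0.5195 0.0458 0.1042] 0.095
234 297 304 300.5 [0.5168 0.0458 0.099 ] 0.093
236 295 303 299.0 [0.5182 0.0504 0.0952] 0.092
238 296 303 299.5 [0.5153 0.0526 0.092 ] 0.09
0.1 [[299.1 233.3]] [[299.4 233.2]]
0.12 [[298.6 227.3]] [[298.9 227.2]]
0.135 [[298.3 222.6]] [[298.5 222.6]]
0.15 [[297.9 217.9]] [[298.1 217.9]]
0.16 [[297.6 214.7]] [[297.9 214.7]]
0.17 [[297.4 211.5]] [[297.6 211.4]]
```

```bash
cat > o.py <<'E'
from plant import ctrl
o=ctrl.get_obs(); print(o["tool_pos"].round(4),o["orientation"][2].round(1),"F",o["force"].round(2),"M",o["moment"].round(3),o["opening"].round(4))
E
python3 -m crank '[[[0.001,0.0017,0],[0,0,0],-1],[[0,0,-0.005],[0,0,0],-1],[[0,0,-0.005],[0,0,0],-1],[[0,0,-0.005],[0,0,0],-1],[[0,0,0],[0,0,0],-1],[[0,0,0],[0,0,0],-1]]'; python3 o.py;  python3 -m crank '[[[0,0,-0.004],[0,0,0],-1],[[0,0,-0.004],[0,0,0],-1],[[0,0,-0.004],[0,0,0],-1],[[0,0,0],[0,0,0],-1]]'; python3 o.py
```

```text
clock: 5.0
tool_pos: [0.5215, 0.048, 0.1894]
orientation: [180.0, -0.0, -117.6]
force: [-0.6, -0.5, -0.0]
opening: 0.0375
gripper_force: 30.0
clock: 5.4
tool_pos: [0.5222, 0.0482, 0.1774]
orientation: [-179.9, 0.0, -117.5]
force: [2.9, -1.4, 0.2]
opening: 0.0379
gripper_force: 30.0Traceback (most recent call last):
  File "o.py", line 2, in <module>
    o=ctrl.get_obs(); print(o["tool_pos"].round(4),o["orientation"][2].round(1),"F",o["force"].round(2),"M",o["moment"].round(3),o["opening"].round(4))
                                                                                                                                 ^^^^^^^^^^^^^^^^^^
AttributeError: 'float' object has no attribute 'round'
Traceback (most recent call last):
  File "o.py", line 2, in <module>
    o=ctrl.get_obs(); print(o["tool_pos"].round(4),o["orientation"][2].round(1),"F",o["force"].round(2),"M",o["moment"].round(3),o["opening"].round(4))
                                                                                                                                 ^^^^^^^^^^^^^^^^^^
AttributeError: 'float' object has no attribute 'round'
```

```bash
sed -i 's/o\["opening"\].round(4)/o["opening"]/' o.py
python3 -m crank '[[[0.0012,-0.0008,0],[0,0,0],-1],[[0,0,0],[0,0,0],-1],[[0,0,0],[0,0,0],-1]]'; python3 o.py
```

```text
clock: 5.7
tool_pos: [0.5223, 0.0473, 0.1773]
orientation: [180.0, -0.0, -117.6]
force: [0.1, -0.1, -1.0]
opening: 0.0376
gripper_force: 30.0
[0.5223 0.0473 0.1773] -117.6 F [ 0.14 -0.11 -1.05] M [ 0.123 -0.08   0.005] 0.03756879813609567
```

```bash
python3 -m crank '[[[0,0,-0.005],[0,0,0],-1],[[0,0,-0.005],[0,0,0],-1],[[0,0,-0.005],[0,0,0],-1],[[0,0,-0.005],[0,0,0],-1],[[0,0,0],[0,0,0],-1],[[0,0,0],[0,0,0],-1]]'; python3 o.py; python3 -m crank '[[[0,0,-0.005],[0,0,0],-1],[[0,0,-0.005],[0,0,0],-1],[[0,0,-0.003],[0,0,0],-1],[[0,0,0],[0,0,0],-1],[[0,0,0],[0,0,0],-1]]'; python3 o.py
```

```text
clock: 6.3
tool_pos: [0.5227, 0.0473, 0.1574]
orientation: [180.0, -0.0, -117.6]
force: [-0.9, -0.4, 0.5]
opening: 0.0375
gripper_force: 30.0
[0.5227 0.0473 0.1574] -117.6 F [-0.9  -0.36  0.47] M [ 0.136 -0.036 -0.049] 0.03749235386329324
clock: 6.8
tool_pos: [0.523, 0.0475, 0.1448]
orientation: [-180.0, 0.0, -117.5]
force: [0.7, -0.1, 2.4]
opening: 0.0377
gripper_force: 30.0
[0.523  0.0475 0.1448] -117.5 F [ 0.7  -0.09  2.4 ] M [ 0.219 -0.188 -0.005] 0.03768005546883079
```

```bash
cat > chk.py <<'E'
import sys; from plant import ctrl
o=ctrl.get_obs(); print(o["tool_pos"].round(4),o["orientation"][2].round(1),"F",o["force"].round(2),"M",o["moment"].round(3))
f=o["force"]; sys.exit(f[2]<float(sys.argv[1]) or abs(o["moment"][2])>.15 or (f[0]**2+f[1]**2)**.5>4)
E
python3 -m crank '[[[0,0,-0.002],[0,0,0],-1],[[0.0001,-0.00005,0],[0,0,-5],-1],[[0.0001,-0.00005,0],[0,0,-5],-1],[[0.0001,-0.00005,0],[0,0,-5],-1]]' >/dev/null; python3 chk.py 1.6 && python3 -m crank '[[[0.0001,-0.0001,0],[0,0,-5],-1],[[0.0001,-0.0001,0],[0,0,-5],-1],[[0,-0.0001,0],[0,0,-5],-1]]' >/dev/null; python3 chk.py 1.6 && python3 -m crank '[[[0.0001,-0.0001,0],[0,0,-5],-1],[[0,-0.0001,0],[0,0,-5],-1],[[0,-0.0001,0],[0,0,-5],-1]]'>/dev/null ; python3 chk.py 1.6 && python3 -m crank '[[[0,-0.0001,0],[0,0,-5],-1],[[0,-0.0001,0],[0,0,-5],-1],[[0,-0.0001,0],[0,0,-5],-1]]' ; python3 chk.py 1.6
```

```text
[0.5232 0.0473 0.1428] -132.8 F [-0.08 -0.12  2.97] M [ 0.148 -0.173  0.025]
[0.5232 0.0473 0.1428] -132.8 F [-0.08 -0.12  2.97] M [ 0.148 -0.173  0.025]
[0.5232 0.0473 0.1428] -132.8 F [-0.08 -0.12  2.97] M [ 0.148 -0.173  0.025]
[0.5232 0.0473 0.1428] -132.8 F [-0.08 -0.12  2.97] M [ 0.148 -0.173  0.025]False
False
False
False
```

```bash
sed -i 's/sys.exit(\(.*\))$/sys.exit(int(\1))/' chk.py
python3 -m crank '[[[0.0001,-0.0001,0],[0,0,-5],-1],[[0.0001,-0.0001,0],[0,0,-5],-1],[[0,-0.0001,0],[0,0,-5],-1]]' >/dev/null; python3 chk.py 1.6 && python3 -m crank '[[[0.0001,-0.0001,0],[0,0,-5],-1],[[0,-0.0001,0],[0,0,-5],-1],[[0,-0.0001,0],[0,0,-5],-1]]'>/dev/null && python3 chk.py 1.6 && python3 -m crank '[[[0,-0.0001,0],[0,0,-5],-1],[[0,-0.0001,0],[0,0,-5],-1],[[0,-0.0001,0],[0,0,-5],-1]]' >/dev/null && python3 chk.py 1.6
```

```text
[0.5235 0.047  0.1428] -147.8 F [-0.46 -0.53  3.05] M [ 0.106 -0.225 -0.005]
[0.5236 0.0466 0.1428] -162.8 F [ 0.37 -0.58  3.25] M [ 0.069 -0.219 -0.011]
[0.5236 0.0463 0.1428] -177.8 F [0.25 0.61 3.  ] M [ 0.066 -0.189 -0.013]
```

```bash
python3 -m crank '[[[-0.0001,-0.0001,0],[0,0,-5],-1],[[0,-0.0001,0],[0,0,-5],-1],[[0,-0.0001,0],[0,0,-5],-1]]' >/dev/null; python3 chk.py 1.6 && python3 -m crank '[[[-0.0001,-0.0001,0],[0,0,-5],-1],[[-0.0001,-0.0001,0],[0,0,-5],-1],[[0,-0.0001,0],[0,0,-5],-1]]'>/dev/null && python3 chk.py 1.6 && python3 -m crank '[[[-0.0001,-0.0001,0],[0,0,-5],-1],[[-0.0001,-0.0001,0],[0,0,-5],-1],[[-0.0001,-0.0001,0],[0,0,-5],-1]]' >/dev/null && python3 chk.py 1.6
```

```text
[0.5235 0.046  0.1428] 167.2 F [-0.47 -1.01  2.57] M [ 0.03  -0.228 -0.066]
[0.5233 0.0457 0.1428] 152.2 F [-0.13  1.03  2.72] M [ 0.022 -0.238  0.037]
[0.523  0.0455 0.1428] 137.2 F [-0.48  0.61  3.03] M [ 0.028 -0.17  -0.006]
```

```bash
python3 -m crank '[[[0,0,0.006],[0,0,8],-1],[[0.0002,0.0002,0],[0,0,8.5],-1],[[0.0002,0.0002,0],[0,0,8.5],-1],[[0.0001,0.0002,0],[0,0,8.5],-1],[[0,0.0002,0],[0,0,8.5],-1],[[0,0.0002,0],[0,0,8.5],-1],[[0,0.0002,0],[0,0,8.5],-1],[[0,0.0002,0],[0,0,8.5],-1],[[-0.0001,0.0002,0],[0,0,8.5],-1],[[-0.0002,0.0002,0],[0,0,8.5],-1],[[-0.0002,0.0002,0],[0,0,8.5],-1],[[-0.0001,0.0001,0],[0,0,8.5],-1]]' >/dev/null; python3 chk.py -3;python3 -m crank '[[[-0.0002,0,-0.006],[0,0,4],-1],[[-0.0001,0,0],[0,0,5],-1],[[-0.0001,0,0],[0,0,5],-1]]' >/dev/null;  python3 chk.py 1.6 && python3 -m crank '[[[-0.0001,-0.0001,0],[0,0,5],-1],[[-0.0001,0,0],[0,0,5],-1],[[-0.0001,0,0],[0,0,5],-1]]'>/dev/null && python3 chk.py 1.6 && python3 -m crank '[[[-0.0001,0,0],[0,0,5],-1],[[-0.0001,-0.0001,0],[0,0,5],-1],[[-0.0001,0,0],[0,0,5],-1]]' >/dev/null && python3 chk.py 1.6 &&  python3 -m crank '[[[-0.0001,0,0],[0,0,5],-1],[[-0.0001,-0.0001,0],[0,0,5],-1],[[-0.0001,0,0],[0,0,5],-1]]' >/dev/null && python3 chk.py 1.6
```

```text
[0.5223 0.0473 0.1483] -120.7 F [-0.31 -0.92  0.33] M [-0.128 -0.088 -0.034]
[0.5222 0.0474 0.1426] -106.9 F [ 0.47 -0.22  2.42] M [0.032 0.046 0.016]
[0.522  0.0474 0.1428] -91.9 F [-0.54  0.83  2.75] M [ 0.018  0.003 -0.017]
[0.5213 0.0472 0.1423] -76.9 F [ 0.59 -0.44 -1.25] M [-0.061 -0.242  0.016]
```

The force fell to zero, so the crimps are in the upper notches. I'll lower on towards the second collar.

```bash
python3 -m crank '[[[0,0,-0.004],[0,0,0],-1],[[0,0,-0.004],[0,0,0],-1],[[0,0,-0.004],[0,0,0],-1],[[0,0,0],[0,0,0],-1]]' >/dev/null; python3 chk.py -3;python3 -m crank '[[[0,0,-0.004],[0,0,0],-1],[[0,0,-0.004],[0,0,0],-1],[[0,0,-0.004],[0,0,0],-1],[[0,0,-0.002],[0,0,0],-1],[[0,0,0],[0,0,0],-1],[[0,0,0],[0,0,0],-1]]' >/dev/null; python3 chk.py 1.6
```

```text
[0.5214 0.0473 0.1298] -77.1 F [ 0.46  0.12 -0.47] M [ 0.116 -0.238 -0.015]
[0.5216 0.0473 0.1166] -77.1 F [-1.86  0.51  0.24] M [ 0.091 -0.051 -0.011]
```

```bash
python3 -m crank '[[[0,0,-0.003],[0,0,0],-1],[[0,0,-0.002],[0,0,0],-1],[[0,0,0],[0,0,0],-1],[[0,0,0],[0,0,0],-1]]' >/dev/null; python3 chk.py -3
```

```text
[0.5216 0.0473 0.1115] -77.1 F [-0.17 -0.76 -0.5 ] M [ 0.036 -0.009 -0.037]
```

```bash
python3 -m crank '[[[0,0,-0.004],[0,0,0],-1],[[0,0,-0.004],[0,0,0],-1],[[0,0,-0.005],[0,0,0],-1],[[0,0,0],[0,0,0],-1]]' >/dev/null; python3 chk.py -3 && python3 -m crank '[[[0,0,-0.003],[0,0,0],-1],[[0,0,-0.003],[0,0,0],-1],[[0,0,0],[0,0,0],-1],[[0,0,0],[0,0,0],-1]]' >/dev/null; python3 chk.py -3
python3 - <<'E'
from h import *
im,d=imaging.snapshot("scene"); cv2.imwrite("pics/scene3.png",im); np.save("pics/scene3.npy",d)
cv2.imwrite("pics/crop3.png",cv2.resize(im[180:300,230:370],(700,600),interpolation=2))
E
```

```text
[0.5214 0.0473 0.0977] -77.1 F [ 0.1   0.85 -0.83] M [ 0.095 -0.17   0.013]
[0.5218 0.0474 0.0927] -77.1 F [-0.38  1.04  1.02] M [ 0.087 -0.071  0.026]
```

View pics/crop3.png

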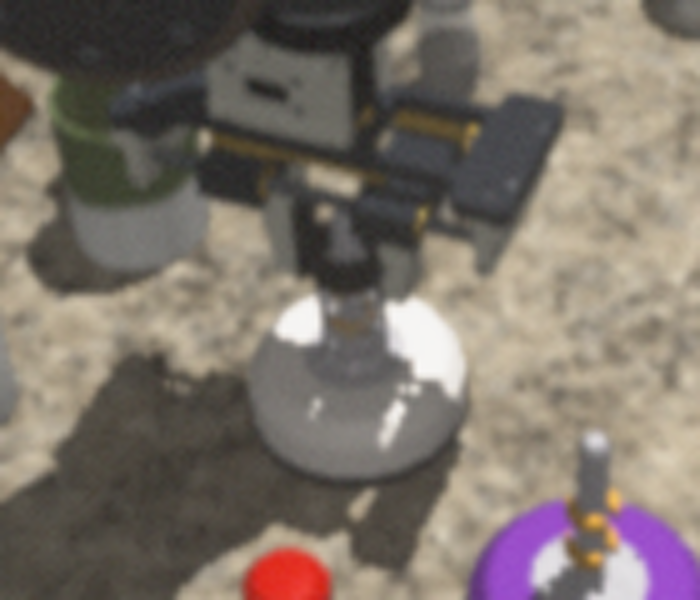

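The spring now stands on the drum with the rod tip visible inside the black collar, at about (345,240) in the crop. I'll unload it, let go, rise and go to the knob.

```bash
python3 -m crank '[[[0,0,0.0015],[0,0,0],-1],[[0,0,0],[0,0,0],-0.1],[[0,0,0],[0,0,0],0.3],[[0,0,0],[0,0,0],1],[[0,0,0],[0,0,0],1],[[0,0,0],[0,0,0],1],[[0,0,0.01],[0,0,0],1],[[0,0,0.03],[0,0,0],1],[[0,0,0.04],[0,0,0],1]]'; python3 -m crank '[[[-0.016,0.036,0],[0,0,0],1],[[-0.016,0.036,0],[0,0,0],1],[[-0.016,0.036,0],[0,0,0],1],[[-0.0065,0.016,0],[0,0,0],1],[[0,0,0],[0,0,0],1],[[0,0,0],[0,0,0],1]]'
python3 - <<'E'
from h import *
from plant import ctrl
print(ctrl.get_obs()["tool_pos"])
im,d=imaging.snapshot("scene"); cv2.imwrite("pics/scene4.png",im); P=pts("scene",d)
k=(np.hypot(P[...,0]-.5215,P[...,1]-.046)<.035)&(P[...,2]>.05)
h=cv2.cvtColor(im,cv2.COLOR_BGR2HSV); b=k&(h[...,2]<70); print("collar",b.sum(),np.median(P[b],0),P[b][:,2].min(),P[b][:,2].max()); 
cv2.imwrite("pics/crop4.png",cv2.resize(im[180:330,240:380],(560,600),interpolation=2))
E
```

```text
clock: 14.25
tool_pos: [0.5205, 0.0469, 0.1741]
orientation: [179.8, -0.0, -77.1]
force: [1.4, 0.8, 0.2]
opening: 0.0861
gripper_force: 0.0
clock: 14.85
tool_pos: [0.4671, 0.1716, 0.1747]
orientation: [-180.0, 0.0, -77.0]
force: [0.4, -0.8, 0.2]
opening: 0.0874
gripper_force: 0.0
[0.46714058 0.17162494 0.17468596]
collar 14 [0.52178    0.06357554 0.11346617] 0.10524173628004496 0.12007162419320838
```

View pics/crop4.png

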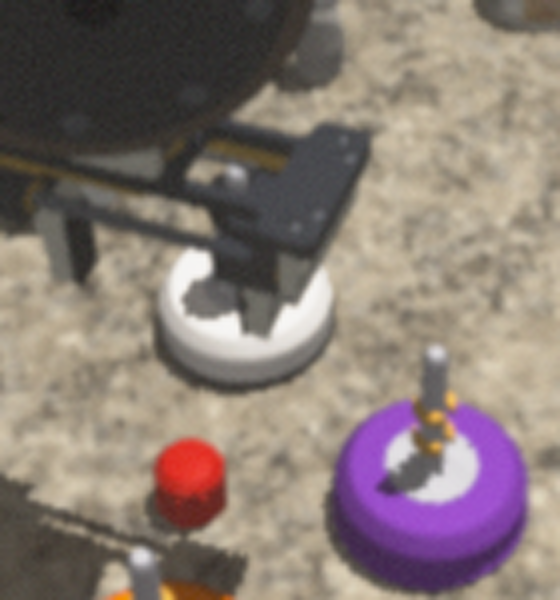

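The knob stands at (190,485) in the crop, and the rod tip shows behind the gripper; the collar's height reads 0.105–0.120 m, as it should when seated. I'll go down onto the knob and grip it.

```bash
python3 -m crank '[[[0,0,-0.05],[0,0,0],1],[[0,0,-0.05],[0,0,0],1],[[0,0,-0.04],[0,0,0],1],[[0,0,-0.018],[0,0,0],1],[[0,0,-0.009],[0,0,0],1],[[0,0,0],[0,0,0],1]]'; python3 o.py;  python3 -m crank '[[[0,0,0],[0,0,0],0],[[0,0,0],[0,0,0],-0.3],[[0,0,0],[0,0,0],-1],[[0,0,0],[0,0,0],-1],[[0,0,0],[0,0,0],-1],[[0,0,0],[0,0,0],-1],[[0,0,0],[0,0,0],-1],[[0,0,0],[0,0,0],-1]]'; python3 o.py
```

```text
clock: 15.5
tool_pos: [0.4671, 0.1703, 0.0063]
orientation: [179.9, -0.1, -77.1]
force: [-0.4, -0.4, 0.6]
opening: 0.0875
gripper_force: 0.0
[0.4671 0.1703 0.0063] -77.1 F [-0.42 -0.37  0.59] M [ 0.046  0.001 -0.008] 0.08751885291039767
clock: 16.3
tool_pos: [0.4673, 0.1715, 0.0073]
orientation: [-180.0, 0.0, -77.0]
force: [-0.3, -0.0, 4.1]
opening: 0.0414
gripper_force: 30.0
[0.4673 0.1715 0.0073] -77.0 F [-0.34 -0.    4.08] M [ 0.168  0.196 -0.069] 0.04142894258042633
```

The 41.4 mm opening matches the dome's 41 mm, not the 40 mm flats. I'll regrip lower.

```bash
python3 -m crank '[[[0,0,0],[0,0,0],0.2],[[0,0,0],[0,0,0],0.2],[[0,0,0],[0,0,0],0.2],[[0,0,-0.005],[0,0,0],0.2],[[0,0,0],[0,0,0],0.2]]'; python3 o.py;  python3 -m crank '[[[0,0,0],[0,0,0],-0.2],[[0,0,0],[0,0,0],-1],[[0,0,0],[0,0,0],-1],[[0,0,0],[0,0,0],-1],[[0,0,0],[0,0,0],-1],[[0,0,0],[0,0,0],-1]]'; python3 o.py
python3 - <<'E'
from h import *
im,d=imaging.snapshot("scene"); cv2.imwrite("pics/scene5.png",im); P=pts("scene",d)
cv2.imwrite("pics/crop5.png",cv2.resize(im[180:330,220:400],(720,600),interpolation=2))
E
```

```text
clock: 16.8
tool_pos: [0.4667, 0.171, 0.0013]
orientation: [179.9, -0.0, -77.1]
force: [-0.5, 0.0, -0.0]
opening: 0.0528
gripper_force: 0.0
[0.4667 0.171  0.0013] -77.1 F [-0.47  0.   -0.02] M [-0.033 -0.039 -0.035] 0.052815144713747035
clock: 17.4
tool_pos: [0.4671, 0.1713, 0.0021]
orientation: [-180.0, 0.0, -77.1]
force: [0.7, -0.4, -0.7]
opening: 0.0418
gripper_force: 30.0
[0.4671 0.1713 0.0021] -77.1 F [ 0.74 -0.37 -0.66] M [0.044 0.047 0.011] 0.041830116256250716
```

View pics/crop5.png

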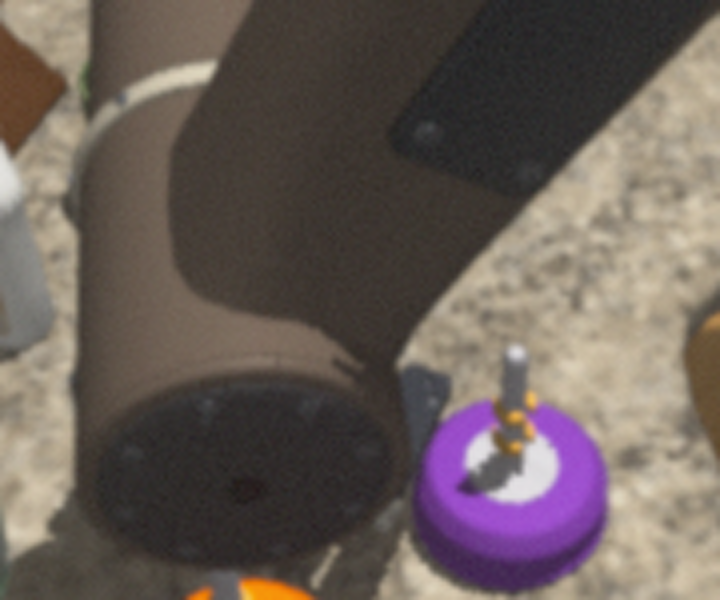

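The arm hides the knob in this view. 41.8 mm suggests the grip is about 7° off the flats, so I'll open a little, turn and regrip.

```bash
python3 -m crank '[[[0,0,0],[0,0,0],0.2],[[0,0,0],[0,0,0],0.2],[[0,0,0],[0,0,7],0.2],[[0,0,0],[0,0,0],-0.2],[[0,0,0],[0,0,0],-1],[[0,0,0],[0,0,0],-1],[[0,0,0],[0,0,0],-1],[[0,0,0],[0,0,0],-1]]'; python3 o.py
```

```text
clock: 18.25
tool_pos: [0.4672, 0.1714, 0.0021]
orientation: [-180.0, 0.0, -70.1]
force: [0.6, 0.3, -0.0]
opening: 0.0419
gripper_force: 30.0
[0.4672 0.1714 0.0021] -70.1 F [ 0.62  0.33 -0.04] M [-0.001  0.05   0.011] 0.041921832612694346
```

The opening is the same after turning, so the pads rest on the 41 mm dome rim, which is a sound grip. I'll lift and carry it over the rod.

```bash
python3 -m crank '[[[0,0,0.03],[0,0,0],-1],[[0,0,0.045],[0,0,0],-1],[[0,0,0.045],[0,0,0],-1],[[0,0,0.036],[0,0,0],-1],[[0.0136,-0.031,0],[0,0,0],-1],[[0.0136,-0.031,0],[0,0,0],-1],[[0.0136,-0.031,0],[0,0,0],-1],[[0.0136,-0.0315,0],[0,0,0],-1],[[0,0,0],[0,0,0],-1],[[0,0,0],[0,0,0],-1]]'; python3 o.py
python3 - <<'E'
from h import *
im,d=imaging.snapshot("scene"); cv2.imwrite("pics/scene6.png",im); np.save("pics/scene6.npy",d)
cv2.imwrite("pics/crop6.png",cv2.resize(im[170:290,230:370],(700,600),interpolation=2))
print(proj("scene",[[.5218,.046,z] for z in(.05,.12,.135,.155,.175)]).round(1).tolist())
E
```

```text
clock: 19.25
tool_pos: [0.5213, 0.046, 0.1576]
orientation: [179.9, 0.0, -70.2]
force: [-0.6, -0.4, -1.4]
opening: 0.0424
gripper_force: 30.0
[0.5213 0.046  0.1576] -70.2 F [-0.59 -0.37 -1.43] M [ 0.068 -0.072  0.004] 0.04235311110566033
[[299.9, 247.2], [298.3, 226.9], [297.9, 222.3], [297.4, 216.0], [296.9, 209.5]]
```

View pics/crop6.png

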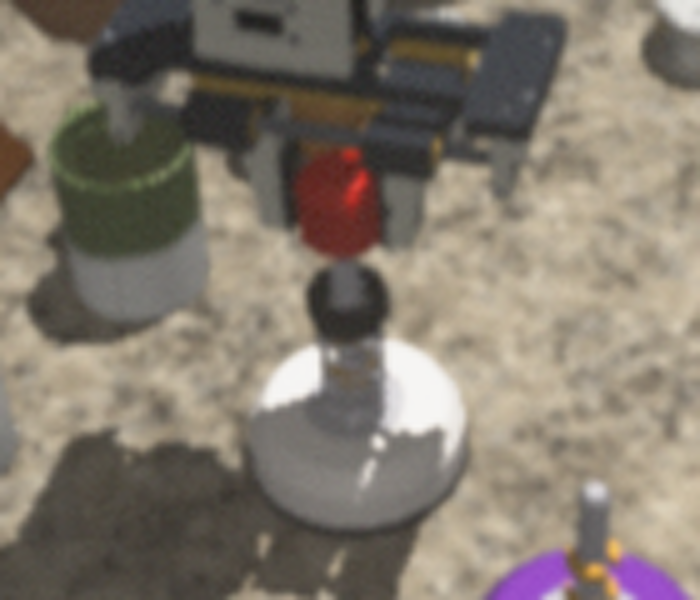

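The knob hangs level over the rod, with its centre at about (339,205) and the rod tip at (345,270). The spring stands straight, with its coils flat on the drum. I'll lower the knob.

```bash
python3 -m crank '[[[0,0,-0.006],[0,0,0],-1],[[0,0,-0.006],[0,0,0],-1],[[0,0,-0.006],[0,0,0],-1],[[0,0,-0.004],[0,0,0],-1],[[0,0,0],[0,0,0],-1],[[0,0,0],[0,0,0],-1]]'>/dev/null; python3 chk.py -3 && python3 -m crank '[[[0,0,-0.003],[0,0,0],-1],[[0,0,-0.003],[0,0,0],-1],[[0,0,0],[0,0,0],-1],[[0,0,0],[0,0,0],-1]]'>/dev/null; python3 chk.py -3
```

```text
[0.5215 0.047  0.136 ] -70.0 F [-0.35  0.16 -0.74] M [ 0.046 -0.035 -0.022]
[0.5215 0.0467 0.13  ] -70.1 F [-0.72  0.61 -1.16] M [ 0.1   -0.071  0.029]
```

```bash
python3 -m crank '[[[0,0,-0.003],[0,0,0],-1],[[0,0,-0.003],[0,0,0],-1],[[0,0,0],[0,0,0],-1],[[0,0,0],[0,0,0],-1]]'>/dev/null; python3 chk.py -3 && python3 -m crank '[[[0,0,-0.002],[0,0,0],-1],[[0,0,-0.0025],[0,0,0],-1],[[0,0,0],[0,0,0],-1],[[0,0,0],[0,0,0],-1]]'>/dev/null; python3 chk.py -3
```

```text
[0.5214 0.0468 0.1239] -70.1 F [-0.31 -0.33 -0.69] M [0.026 0.007 0.006]
[0.5217 0.0469 0.1196] -70.1 F [-0.06 -0.5  -0.13] M [ 0.152 -0.16  -0.045]
```

```bash
python3 -m crank '[[[0,0,0],[0,0,0],0.1],[[0,0,0],[0,0,0],0.3],[[0,0,0],[0,0,0],1],[[0,0,0],[0,0,0],1],[[0,0,0],[0,0,0],1],[[0,0,0],[0,0,0],1],[[0,0,0.02],[0,0,0],1],[[0,0,0.05],[0,0,0],1],[[0,0,0.05],[0,0,0],1]]'; python3 -m crank '[[[0.0,0.01,0.03],[0,0,0],1],[[-0.03,-0.04,0],[0,0,0],1],[[-0.03,-0.04,0],[0,0,0],1],[[-0.03,-0.04,0],[0,0,0],1],[[-0.01,-0.04,0],[0,0,0],1],[[0,-0.04,0],[0,0,0],1],[[0,0,0],[0,0,0],1]]'
python3 - <<'E'
from h import *
for n in("scene","top"):
    im,d=imaging.snapshot(n); cv2.imwrite(f"pics/{n}7.png",im); P=pts(n,d);h=cv2.cvtColor(im,cv2.COLOR_BGR2HSV)
    k=(np.hypot(P[...,0]-.5218,P[...,1]-.046)<.04)&(P[...,2]>.1)&(h[...,1]>120)&((h[...,0]<8)|(h[...,0]>172))
    print(n,k.sum(),P[k].min(0),P[k].max(0))
s=cv2.imread("pics/scene7.png")
cv2.imwrite("pics/crop7.png",np.hstack([cv2.resize(s[170:290,240:360],(400,400),interpolation=2),cv2.resize(cv2.imread("pics/top7.png")[150:270,230:350],(400,400),interpolation=2)]))
E
```

```text
clock: 22.0
tool_pos: [0.5208, 0.0465, 0.2404]
orientation: [179.9, -0.0, -70.1]
force: [1.4, 1.0, 0.3]
opening: 0.0878
gripper_force: 0.0
clock: 22.7
tool_pos: [0.4206, -0.1465, 0.2698]
orientation: [-180.0, -0.0, -70.3]
force: [-0.6, 0.3, -1.0]
opening: 0.0875
gripper_force: 0.0
scene 281 [0.50001497 0.03471093 0.11383011] [0.53593208 0.0664312  0.1581971 ]Traceback (most recent call last):
  File "<stdin>", line 5, in <module>
    return umr_minimum(a, axis, None, out, keepdims, initial, where)
ValueError: zero-size array to reduction operation minimum which has no identity
```

```bash
python3 -c "
import cv2; s=cv2.imread('pics/scene7.png'); cv2.imwrite('pics/crop7.png',cv2.resize(s[150:310,230:390],(600,600),interpolation=2))"
```

```text
(no output)
```

View pics/crop7.png

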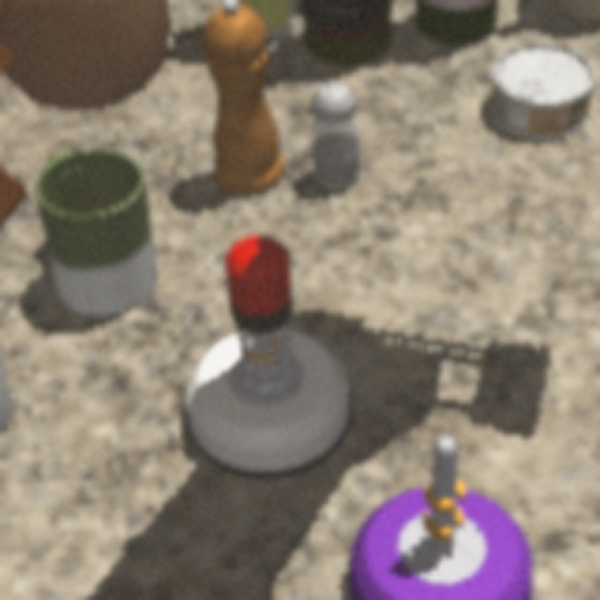

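The red knob, at (260,275) in the crop, sits upright on the black collar. The spring stands on the drum below it, and the mug, mill and tin haven't moved. I'm handing in.

```bash
python3 -c "
from plant import close_job
print(close_job())"
```

```text
the job is handed in; nothing more can be done
None
```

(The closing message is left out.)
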